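Refile tile boards in the museum store's keeper rack

TASK

The red and the blue tile board have been filed in each other's slots of the storage rack. Take off the retaining bar and put it aside, swap those two boards, and file every board that waits in the transit tray, each in the slot with the label of its own colour: tip its toe in under the front keeper rail, then straighten it down until it stands fully home. Then lay the retaining bar back in its notches; never let a board fall flat, and leave the pottery on the table alone.

Things in the scene. Friction and masses are not known exactly. Their poses are not given: they have to be found in the camera images.
- board_red: Board with red tab and toe, a red/white tile on its faces; starts in the blue slot. On edge, 10 mm thick (y), 0.25-0.4 kg. Plate x -60 to 60, z 0 to 85; toe at its -x foot out to x = -86, z 0 to 20; grip tab x -25 to 25, z 85 to 125 mm. Origin: middle of the plate's lower edge; z up, x along the plate away from the toe.
- board_blue: Board with blue tab and toe, a blue/white tile on its faces; starts in the red slot. On edge, 10 mm thick (y), 0.25-0.4 kg. Plate x -60 to 60, z 0 to 85; toe at its -x foot out to x = -86, z 0 to 20; grip tab x -25 to 25, z 85 to 125 mm. Origin: middle of the plate's lower edge; z up, x along the plate away from the toe.
- board_green: Board with green tab and toe, a green/white tile on its faces; starts in the tray, or absent. On edge, 10 mm thick (y), 0.25-0.4 kg. Plate x -60 to 60, z 0 to 85; toe at its -x foot out to x = -86, z 0 to 20; grip tab x -25 to 25, z 85 to 125 mm. Origin: middle of the plate's lower edge; z up, x along the plate away from the toe.
- board_yellow: Board with yellow tab and toe, a yellow/white tile on its faces; starts in the tray, or absent. On edge, 10 mm thick (y), 0.25-0.4 kg. Plate x -60 to 60, z 0 to 85; toe at its -x foot out to x = -86, z 0 to 20; grip tab x -25 to 25, z 85 to 125 mm. Origin: middle of the plate's lower edge; z up, x along the plate away from the toe.
- board_black: Board with black tab and toe, a black/white tile on its faces; starts in the tray, or absent. On edge, 10 mm thick (y), 0.25-0.4 kg. Plate x -60 to 60, z 0 to 85; toe at its -x foot out to x = -86, z 0 to 20; grip tab x -25 to 25, z 85 to 125 mm. Origin: middle of the plate's lower edge; z up, x along the plate away from the toe.
- slot_red (a point): Seat on the floor of the slot labelled red (red 30 x 36 mm plate flat on the rear sill, 89 mm towards +x). A board fully home has its origin and axes here; the play is 3 mm to -x, 8 mm to +x, 2 mm to each side. z up, x along the slot to the rear, away from the robot.
- slot_blue (a point): Seat on the floor of the slot labelled blue (blue 30 x 36 mm plate flat on the rear sill, 89 mm towards +x). A board fully home has its origin and axes here; the play is 3 mm to -x, 8 mm to +x, 2 mm to each side. z up, x along the slot to the rear, away from the robot.
- slot_green (a point): Seat on the floor of the slot labelled green (green 30 x 36 mm plate flat on the rear sill, 89 mm towards +x). A board fully home has its origin and axes here; the play is 3 mm to -x, 8 mm to +x, 2 mm to each side. z up, x along the slot to the rear, away from the robot.
- slot_yellow (a point): Seat on the floor of the slot labelled yellow (yellow 30 x 36 mm plate flat on the rear sill, 89 mm towards +x). A board fully home has its origin and axes here; the play is 3 mm to -x, 8 mm to +x, 2 mm to each side. z up, x along the slot to the rear, away from the robot.
- slot_black (a point): Seat on the floor of the slot labelled black (black 30 x 36 mm plate flat on the rear sill, 89 mm towards +x). A board fully home has its origin and axes here; the play is 3 mm to -x, 8 mm to +x, 2 mm to each side. z up, x along the slot to the rear, away from the robot.
- rack: Fixed rack, pale foam in plywood, 205 (x) x 340 (y) mm. Origin: table height, middle slot; x to the rear, z up. Slots along x at y = -120, -60, 0, 60, 120 mm: 14 mm wide, floor z = 20, foam ribs x -64 to 68, up to z = 60, top 8 mm chamfered at 45 deg. Rear sill x 68 to 110, z to 46. End panels y = +-154 to 168, z to 60. A home board's plate top is at z = 105, tab top 145.
- keeper_rail (a point): Middle of the underside of the aluminium keeper rail fixed across the rack's front (rack x -86 to -74, z 50 to 60 mm). Home toes lie under it, behind the front wall's inner face at x = -89. So a board cannot go in or out level: with the toe end 0.2 to 0.3 rad down it slides toe first under the rail along its own length, then is straightened; out in reverse.
- bar_seat (a point): Where the bar's origin lies when seated (rack x = 45, z = 108 mm); axes as the rack's. The bar's ends rest on posts (x 13 to 77, y = +-154 to 168 mm), between slanted horns up to z = 128 that form a notch about 26 mm wide at its foot, wider above.
- bar: Retaining bar, aluminium, 22 (x) x 352 (y) x 14 (z) mm, 0.25 kg, with an upright grey grip block in the middle, 24 (x) x 14 (y) mm, up to z = 56. Origin: middle of the underside. At the start it lies in the rack's notches, 3 mm above the plates' rear shoulders, and bars the boards. It stands by itself on the table.
- tray: Grey transit tray with pale foam, loose, 2 kg, 200 (x) x 206 (y) mm, walls to 46 mm (34 mm at the ends). Origin: middle of the underside; x away from the robot, more or less. Three slots along x at y = -60, 0, 60 mm: 15 mm wide, floor z = 12, foam to 45 mm. Boards stand in them, toe to -x, and lift straight out.
- vase_cobalt: Cobalt blue vase, 160 mm high and 84 mm across, standing on the table; not part of the job. Origin: middle of the underside.
- urn_sage: Sage green urn, 140 mm high and 80 mm across, standing on the table; not part of the job. Origin: middle of the underside.
- jar_terracotta: Terracotta jar, 110 mm high and 100 mm across, standing on the table; not part of the job. Origin: middle of the underside.
- urn_brown: Brown urn, 130 mm high and 90 mm across, standing on the table; not part of the job. Origin: middle of the underside.
- bowl_blue: Blue bowl, 45 mm high and 110 mm across, standing on the table; not part of the job. Origin: middle of the underside.

How it is judged:
By the outcome, as a careful person would: the job done as asked, in the order asked, and still so for the second after the job is handed in, with the robot touching nothing.
Of board_green, board_yellow, board_black only 1 to 3 are there at a start; the rules pass over those that are not, and their reading is None.
At some moment in a run one of tray may be knocked a few centimetres aside while the robot is not near it.
Once in a run the grip may slacken for a moment while it holds something.
It also fails if it takes over 210 s, if anything falls off the work surface, if the arm or the gripper's body presses on something with over 40 N, if the wrist force passes 120 N, or if a joint passes its speed limit or range.

ROBOT

A 6-joint arm with a two-finger parallel gripper is mounted at the origin on the work surface. World frame = base frame: x ahead of the robot, y to its left, z up, the work surface at z = 0. Lengths are in m, angles in rad, forces in N, time in s.
With the tool pointing down it reaches from about 0.325 to 0.775 m from the base axis. Payload 5.5 kg.
Tool frame: the origin (TCP) lies between the finger pads; the fingertips stand 8 mm ahead of it and the grasp point (between the pads) lies 11 mm behind it (tcp_to_tips is the distance from the TCP to the fingertips, in m); z points along the fingers, y is the direction in which the jaws open and shut (so a half turn about z gives the same grasp; the last joint's range is limited). The gripper opens to 88 mm and grips with 3 to 60 N. Pads are 20 mm wide; open, the fingers measure 115 mm over their backs; the gripper's body (75 mm by 178 mm) begins 61 mm behind the grasp point.
Start: joints at [1.244, 0.091, 1.231, -0, 1.82, -0.057], TCP at [0.16, 0.578, 0.231] pointing down, gripper open.
Joint ranges: [-2.87, 2.87], [-0.86, 2.18], [0.17, 2.46], [-1.51, 4.65], [0.06, 2.69], [-2.65, 2.65]. Speed limits (rad/s): [2.57, 2.57, 3.01, 3.14, 3.14, 3.14].

INTERFACE

Orientations are given as a unit quaternion [w, x, y, z].
In Python, from bench import * gives the robot as it stands. Calls block until the motion is done:
- move_to(position, orientation): joint-space move of the TCP to a pose.
- move_l(position, speed=0.15, orientation=None): straight line of the TCP; orientation=None keeps the orientation; speed is the mean speed in m/s.
- movej(angles): joint-space move.
- gripper_open() and close(): open the fingers fully, or close them until they stop; the grip force is fixed at half the most.
- hold(seconds).
- inverse_kinematics(position, orientation): joint angles nearest the present ones, or None.
- state(): the state.
- get_image(name): name is "side" or "top"; returns a dict with "frame" (420x560x3 uint8, blue, green, red), "depth" (420x560 float32, m along the optical axis (not along the pixel's ray), 0 where there is no reading), "camera_matrix" (3x3 intrinsics, pixels), "k1" (the pictures are not rectified: a ray, as slopes to the right and down, at radius r is drawn at 1 + k1 r^2 times it, then the intrinsics apply), "view" (4x4, takes a point from world to camera coordinates). Camera axes: x right, y up, looking along -z (the intrinsics and any distortion apply to the point x, -y, -z); pixel columns grow to the right and rows downward; lengths in m; the calibration is good to about 2 mm. A picture is of the moment at which its call begins.
A pose or a line that the arm cannot do raises IKError and nothing moves.
- job_done(): hands the job in, once; it reports no verdict.
The state is a dict: "time": time; "joint_pos": joint angles; "dq": joint speeds; "joint_torque": joint torques, N m; "ee_pos": TCP position; "ee_rot": TCP orientation; "ft_force": force on the tool from outside, world axes, zero at the start; "moment": the same for the moment, N m; "finger_gap": finger opening in m.
Only numpy, scipy, OpenCV 4.12 (cv2) and the standard library are available. Lean on these libraries where they do the work, as an engineer would, in place of code of your own. Each camera call takes 0.05 s, during which the arm holds its last target.

## Working session

There is one attempt and no reset: what is moved stays moved. The work goes in short steps, each a Python script; the robot and the scene stay as the last script left them, time stands still between calls to the robot, and variables do not carry over. Pictures are saved under pics/ and viewed, and the job is handed in when it is done.

```bash
ls; mkdir -p pics; cat > h.py <<'E'
from bench import *
import numpy as np, cv2
def snap(n,tag):
    im=get_image(n); cv2.imwrite(f'pics/{tag}.png',im['frame']); np.savez(f'pics/{tag}.npz',**{k:np.array(v) for k,v in im.items()})
    return im
def load(tag): return dict(np.load(f'pics/{tag}.npz'))
def ray(im,u,v):
    K=im['camera_matrix'];k1=float(im['k1'])
    d=np.array([(u-K[0,2])/K[0,0],(v-K[1,2])/K[1,1]])
    s=d.copy()
    for _ in range(30): s=d/(1+k1*(s@s))
    return s
def px(im,u,v,z=None,depth=None):
    s=ray(im,u,v); V=im['view'];R=V[:3,:3];t=V[:3,3]
    c=-R.T@t
    dr=R.T@np.array([s[0],-s[1],-1.])
    if z is not None: lam=(z-c[2])/dr[2]
    else: lam=depth if depth is not None else float(im['depth'][int(round(v)),int(round(u))])
    return c+lam*dr
def proj(im,P):
    V=im['view'];K=im['camera_matrix'];p=V[:3,:3]@np.array(P)+V[:3,3]
    s=np.array([p[0],-p[1]])/-p[2]; s=s*(1+float(im['k1'])*(s@s))
    return np.array([K[0,0]*s[0]+K[0,2],K[1,1]*s[1]+K[1,2]])
E
python3 - <<'E'
from h import *
print(state())
for n in('top','side'):
    im=snap(n,n+'0'); print(im['camera_matrix'],im['k1'],im['view'])
E
```

```text
pics
{'time': 0.0, 'joint_pos': array([ 1.24430558e+00,  9.18372705e-02,  1.23187856e+00,  3.12208733e-05,
        1.81979614e+00, -5.67051438e-02]), 'dq': array([ 0.00152305, -0.00032009,  0.00037873, -0.0004748 ,  0.00124656,
       -0.00067071]), 'joint_torque': array([ 2.52236416e-03, -4.46471393e+01, -4.06432593e+01,  6.98527624e-02,
        2.98622134e-02, -1.93190372e-04]), 'ee_pos': array([0.15981914, 0.57803115, 0.22952393]), 'ee_rot': array([-1.97601771e-04,  1.34480227e-01,  9.90915812e-01, -9.39217744e-04]), 'ft_force': array([-0.27821238, -0.25095139, -0.3863094 ]), 'moment': array([0.03511871, 0.0305883 , 0.09506717]), 'finger_gap': 0.08791655773855483}
[[482.16565858   0.         272.05531306]
 [  0.         482.16565858 208.89105541]
 [  0.           0.           1.        ]] -0.13571000260237623 [[ 0.0061723  -0.99997916 -0.00189507 -0.00171043]
 [ 0.98500309  0.00575307  0.17244074 -0.52376284]
 [-0.17242624 -0.002931    0.98501807 -1.48271232]
 [ 0.          0.          0.          1.        ]]
[[381.94345013   0.         282.87954206]
 [  0.         381.94345013 210.30171531]
 [  0.           0.           1.        ]] -0.06323615937918034 [[ 0.97052211 -0.24055491 -0.01483823 -0.51514135]
 [ 0.18408502  0.70014026  0.68986688 -0.16690839]
 [-0.15556202 -0.67226256  0.72378416 -1.12767298]
 [ 0.          0.          0.          1.        ]]
```

View pics/top0.png

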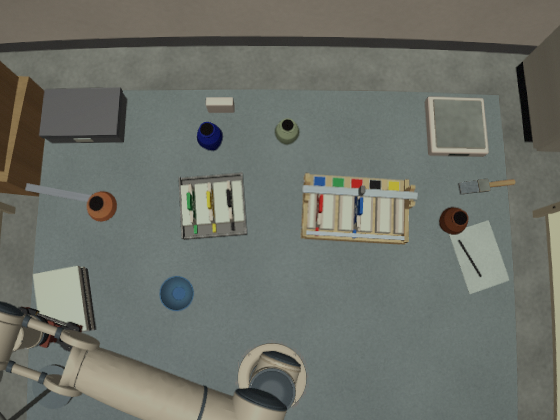

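View pics/side0.png

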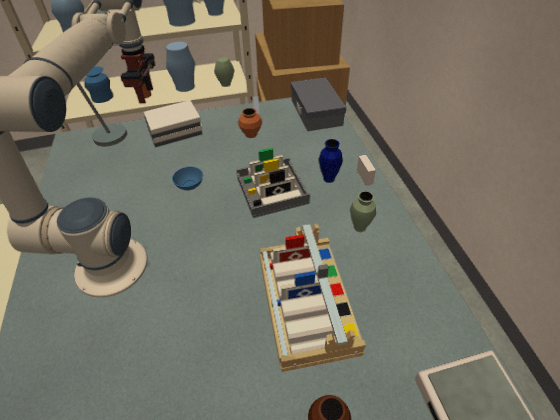

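The top view shows the rack at about (356,208) with labels blue, green, red, black, yellow from left to right, red in the blue slot and blue in the red slot. The tray is at about (213,207) and holds green, yellow and black. I'll enlarge both.

```bash
python3 - <<'E'
from h import *
im=cv2.imread('pics/top0.png')
cv2.imwrite('pics/rack0.png',cv2.resize(im[165:255,290:425],None,fx=5.9,fy=5.9,interpolation=cv2.INTER_CUBIC))
cv2.imwrite('pics/tray0.png',cv2.resize(im[168:245,172:256],None,fx=7,fy=7,interpolation=cv2.INTER_CUBIC))
E
```

```text
(no output)
```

View pics/rack0.png

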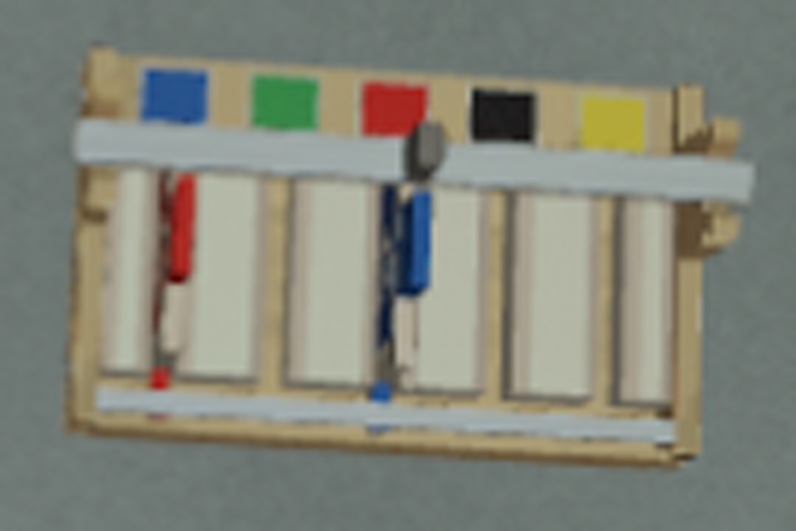

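View pics/tray0.png

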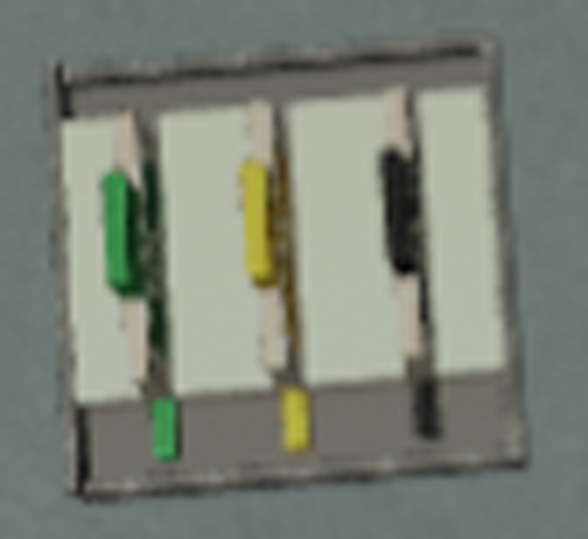

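```bash
cat > rackfit.py <<'E'
from h import *
from scipy.optimize import least_squares
def labels(tag,boxes):
    im=load(tag); f=im['frame'].astype(float)
    out={}
    hsv=cv2.cvtColor(im['frame'],cv2.COLOR_BGR2HSV)
    H={'blue':(105,130),'green':(50,85),'yellow':(24,35),'red':None}
    for c,(u0,v0,u1,v1) in boxes.items():
        s=hsv[v0:v1,u0:u1].astype(float)
        if c=='black': m=s[...,2]<60
        elif c=='red': m=((s[...,0]<8)|(s[...,0]>172))&(s[...,1]>150)
        else: m=(s[...,0]>=H[c][0])&(s[...,0]<=H[c][1])&(s[...,1]>120)
        ys,xs=np.nonzero(m)
        out[c]=(xs.mean()+u0,ys.mean()+v0,m.sum(),np.ptp(xs)+1,np.ptp(ys)+1)
    return im,out
E
python3 - <<'E'
from rackfit import *
Y=dict(blue=.12,green=.06,red=0,black=-.06,yellow=-.12)
bt=dict(blue=(312,175,328,187),green=(331,176,346,188),red=(350,177,364,187),black=(368,178,383,189),yellow=(387,179,402,190))
im,o=labels('top0',bt)
P={c:px(im,o[c][0],o[c][1],z=.046) for c in o}
for c in o: print(c,np.round(o[c],2),P[c].round(4))
im2=load('side0')
def fit(P):
    A=[];b=[]
    cs=list(P)
    def r(p):
        return np.concatenate([P[c][:2]-[p[0]+np.cos(p[2])*.089-np.sin(p[2])*Y[c],p[1]+np.sin(p[2])*.089+np.cos(p[2])*Y[c]] for c in cs])
    s=least_squares(r,[.5,-.1,0]); print(s.x,(s.fun*1e3).round(1)); return s.x
p=fit(P)
# side projections of predicted
for c in Y:
    q=[p[0]+np.cos(p[2])*.089-np.sin(p[2])*Y[c],p[1]+np.sin(p[2])*.089+np.cos(p[2])*Y[c],.046]
    print(c,proj(im2,q).round(1), 'depth check top', px(im,o[c][0],o[c][1])[2].round(4))
f=im2['frame'][225:370,250:370]; cv2.imwrite('pics/rackside0.png',cv2.resize(f,None,fx=4.1,fy=4.1,interpolation=cv2.INTER_CUBIC))
E
```

```text
blue [319.37 180.87  84.    11.     9.  ] [ 0.6158 -0.1497  0.046 ]
green [337.62 182.09  78.    10.     9.  ] [ 0.6122 -0.2084  0.046 ]
red [356.23 182.76  71.    10.     8.  ] [ 0.6105 -0.2684  0.046 ]
black [374.5 184.4  80.   10.    9. ] [ 0.6056 -0.3276  0.046 ]
yellow [393.3  185.44  84.    11.     9.  ] [ 0.6027 -0.3889  0.046 ]
[ 0.52047706 -0.26373201 -0.05474019] [-0.1 -0.9 -0.4  0.3  1.1  0.2 -0.5  0.9 -0.1 -0.5]
blue [324.1 254.4] depth check top 0.0435
green [329.7 271.5] depth check top 0.0483
red [335.7 289.9] depth check top 0.0487
black [342.3 309.8] depth check top 0.0458
yellow [349.3 331.3] depth check top 0.0394
```

View pics/rackside0.png

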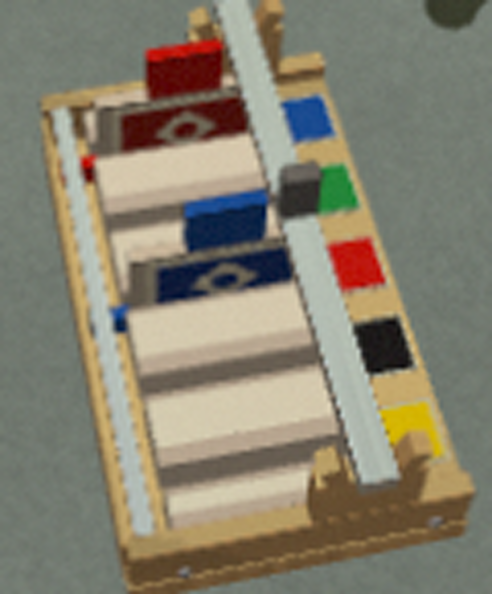

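```bash
python3 - <<'E'
from rackfit import *
im,o=labels('side0',dict(blue=(317,247,332,260),red=(329,282,346,298),black=(335,301,352,319)))
im3=load('side0')
Y=dict(blue=.12,green=.06,red=0,black=-.06,yellow=-.12)
p=[ 0.52047706,-0.26373201,-0.05474019]
for c in o:
    q=px(im,o[c][0],o[c][1],z=.046); t=[p[0]+np.cos(p[2])*.089-np.sin(p[2])*Y[c],p[1]+np.sin(p[2])*.089+np.cos(p[2])*Y[c]]
    print(c,np.round(o[c],2),q.round(4),((q[:2]-t)*1e3).round(1))
# table height by depth
for tag,pts in (('top0',[(290,300),(400,300),(270,180),(300,260)]),('side0',[(220,250),(300,390),(200,320)])):
    im=load(tag)
    for u,v in pts: print(tag,u,v,px(im,u,v).round(4))
E
```

```text
blue [324.64 253.55  91.    12.    10.  ] [ 0.6184 -0.1464  0.046 ] [2.5 2.3]
red [336.52 288.96 123.    14.    13.  ] [ 0.6123 -0.2664  0.046 ] [2.9 2.2]
black [343.02 309.01 126.    13.    13.  ] [ 0.6087 -0.3269  0.046 ] [2.6 1.6]
top0 290 300 [ 0.2382 -0.0573 -0.0032]
top0 400 300 [ 0.2376 -0.4115 -0.0045]
top0 270 180 [0.6275 0.0089 0.0044]
top0 300 260 [ 0.3658 -0.0894 -0.0031]
side0 220 250 [ 0.3276 -0.0219  0.0011]
side0 300 390 [ 4.533e-01 -4.784e-01 -2.000e-04]
side0 200 320 [ 0.2446 -0.2406 -0.0008]
```

```bash
cat >> h.py <<'E'
from scipy.spatial.transform import Rotation as Ro
RACK=np.array([0.5218,-0.2627,-0.0547])
def w(p,F=None):
    F=RACK if F is None else F
    c,s=np.cos(F[2]),np.sin(F[2]); return np.array([F[0]+c*p[0]-s*p[1],F[1]+s*p[0]+c*p[1],p[2]])
def inrack(P,F=None):
    F=RACK if F is None else F
    c,s=np.cos(F[2]),np.sin(F[2]); d=np.array(P[:2])-F[:2]; return np.array([c*d[0]+s*d[1],-s*d[0]+c*d[1],P[2]])
def quat(psi,th=0,flip=False):
    R=Ro.from_euler('z',psi)*Ro.from_euler('y',-th)*Ro.from_matrix(np.diag([1,-1,-1]) if flip else np.diag([-1,1,-1]))
    x,y,z,w_=R.as_quat(); return [w_,x,y,z]
def st(msg=''):
    s=state(); print(msg,'t%.1f'%s['time'],'ee',s['ee_pos'].round(4),'gap%.4f'%s['finger_gap'],'F',s['ft_force'].round(1)); return s
E
python3 - <<'E'
from h import *
im=load('top0')
for u,v in((75,140),(752,182),(413,161)):
    q=px(im,290+u/5.9-.4,165+v/5.9-.4,z=.122); print(q,inrack(q)+0)
q0=w([.045,0,.108+.03])
for fl in(False,True): print(inverse_kinematics(q0,quat(RACK[2],0,fl)),inverse_kinematics(w([.04,.12,.2]),quat(RACK[2],.28,fl)),inverse_kinematics([.3,-.25,.03],quat(0,0,fl)))
E
```

```text
[ 0.5742216  -0.09016877  0.122     ] [0.04291045 0.17513921 0.122     ]
[ 0.55473208 -0.44229623  0.122     ] [ 0.04270184 -0.17752712  0.122     ]
[ 0.56440671 -0.26463008  0.122     ] [0.04264851 0.00040224 0.122     ]
[-4.91985488e-01  1.61103314e-01  1.31849034e+00 -4.44089210e-16
  1.66199900e+00 -2.00808182e+00] [-0.35578923 -0.19901504  1.58813288  0.08235356  1.48475455 -1.86791127] [-7.81913728e-01 -4.58696036e-01  2.07090736e+00 -4.44089210e-16
  1.52938133e+00 -2.35271006e+00]
[-4.91985488e-01  1.61103314e-01  1.31849034e+00 -4.44089210e-16
  1.66199900e+00  1.13351084e+00] [-0.35578923 -0.19901504  1.58813288  0.08235356  1.48475455  1.27368138] [-7.81913728e-01 -4.58696036e-01  2.07090736e+00 -4.44089210e-16
  1.52938133e+00  7.88882598e-01]
```

```bash
python3 - <<'E'
from h import *
q=quat(RACK[2],0,True)
p=w([.045,0,.108+.030])
move_to(p+[0,0,.1],q); st('above')
snap('top','top1'); 
move_l(p,0.15); st('at')
close(); st('closed')
snap('side','side1')
E
```

```text
above t3.4 ee [ 0.5671 -0.2644  0.238 ] gap0.0877 F [-0.3  0.1  0.6]
at t4.2 ee [ 0.5672 -0.2653  0.1393] gap0.0880 F [0.4 0.  0.7]
closed t5.4 ee [ 0.5667 -0.2651  0.1379] gap0.0139 F [-0.1 -0.2 -0.2]
```

View pics/side1.png

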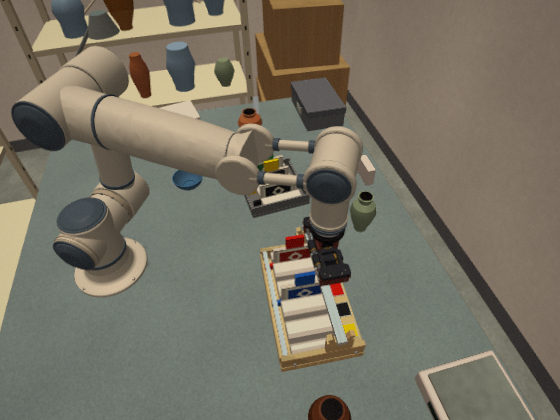

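```bash
python3 - <<'E'
from h import *
p=w([.045,0,.108+.030])
move_l(p+[0,0,.07],.2); st('up')
a=np.array([.305,-.25,p[2]+.07])
move_l(a,.3); st()
a[2]=.0335; move_l(a,.2); s=st('down')
while state()['ft_force'][2]<1.5 and a[2]>.027:
    a[2]-=.001; move_l(a,.05)
st('touch'); gripper_open(); a[2]=.12; move_l(a,.25); st('rel')
snap('side','side2');snap('top','top2')
E
```

```text
up t5.9 ee [ 0.5668 -0.2652  0.2073] gap0.0139 F [ 0.3  0.5 -3.1]
 t6.9 ee [ 0.3055 -0.2499  0.2071] gap0.0139 F [ 0.2  0.4 -3.4]
down t8.0 ee [ 0.3057 -0.2505  0.0346] gap0.0135 F [-0.5  0.  -1.9]
touch t9.2 ee [ 0.3053 -0.2502  0.0299] gap0.0137 F [-1.6  2.2  6.8]
rel t10.9 ee [ 0.3052 -0.2502  0.1202] gap0.0877 F [ 0.2  0.8 -0.4]
```

View pics/side2.png

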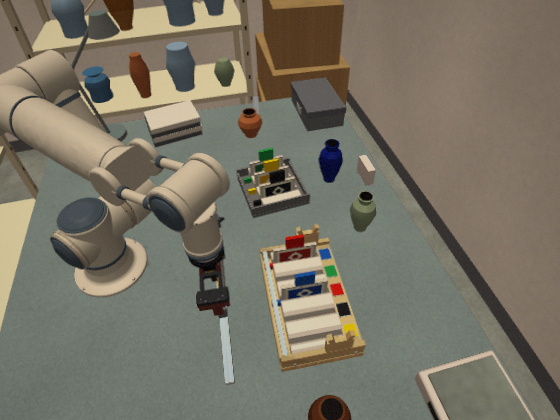

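View pics/top2.png

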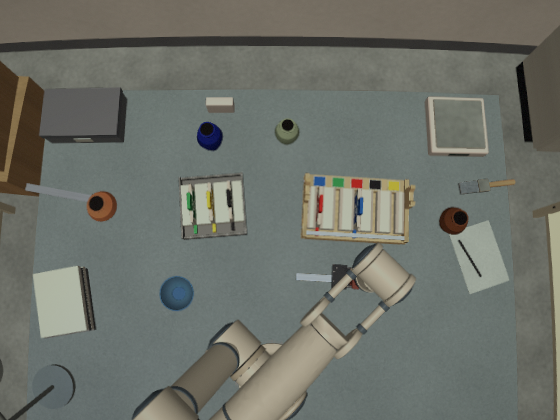

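```bash
cat >> h.py <<'E'
from scipy.optimize import least_squares
HUE={'blue':(105,132),'green':(50,85),'yellow':(18,36),'red':(170,190)}
def cmask(fr,c):
    h=cv2.cvtColor(fr,cv2.COLOR_BGR2HSV).astype(int)
    if c=='black': return (h[...,2]<62)
    H=h[...,0].copy()
    if c=='red': H[H<20]+=180
    a,b=HUE[c]; return (H>=a)&(H<=b)&(h[...,1]>110)&(h[...,2]>50)
def tabc(im,c,guess,psi,th=0,pad=4,dbg=None,zr=(.085,.125)):
    """fit board origin x,y (z known in guess) so tab silhouette centroid = colour blob centroid"""
    box=np.array([[x,y,z] for x in(-.025,.025) for y in(-.005,.005) for z in zr])
    R=(Ro.from_euler('z',psi)*Ro.from_euler('y',-th)).as_matrix()
    def hull(o):
        q=np.array([proj(im,o+R@b) for b in box]).astype(np.float32); return cv2.convexHull(q)[:,0]
    def cen(h):
        m=cv2.moments(h.reshape(-1,1,2)); return np.array([m['m10']/m['m00'],m['m01']/m['m00']])
    h0=hull(np.array(guess)); 
    reg=np.zeros(im['frame'].shape[:2],np.uint8); cv2.fillConvexPoly(reg,np.round(h0).astype(np.int32),1)
    reg=cv2.dilate(reg,np.ones((2*pad+1,)*2))
    m=(cmask(im['frame'],c)&(reg>0)).astype(np.uint8)
    n,l,s,ce=cv2.connectedComponentsWithStats(m,connectivity=4)
    if n<2: return None
    k=1+np.argmax(s[1:,4]); t=ce[k]
    f=lambda p: cen(hull(np.array([p[0],p[1],guess[2]])))-t
    r=least_squares(f,guess[:2]); 
    return r.x,s[k,4],cv2.contourArea(h0),s[k,:4]
E
python3 - <<'E'
from h import *
for n in('top','side'):
    im=load(n+'2')
    for c,y in(('red',.12),('blue',0)):
        r=tabc(im,c,w([0.002,y,.02]),RACK[2]); print(n,c,inrack([*r[0],0])[:2].round(4),r[1:])
f=load('side2')['frame'][230:310,260:340]; cv2.imwrite('pics/a.png',cv2.resize(f,None,fx=7,fy=7,interpolation=cv2.INTER_CUBIC))
E
```

```text
top red [-0.001   0.1203] (np.int32(87), 81.35809858469293, array([317, 195,   6,  18], dtype=int32))
top blue [-0.0019 -0.002 ] (np.int32(80), 98.58661602297798, array([357, 198,   6,  17], dtype=int32))
side red [0.0013 0.12  ] (np.int32(233), 233.20484136161394, array([285, 234,  20,  16], dtype=int32))
side blue [0.0012 0.0004] (np.int32(224), 255.58680953457952, array([295, 271,  20,  15], dtype=int32))
```

View pics/a.png

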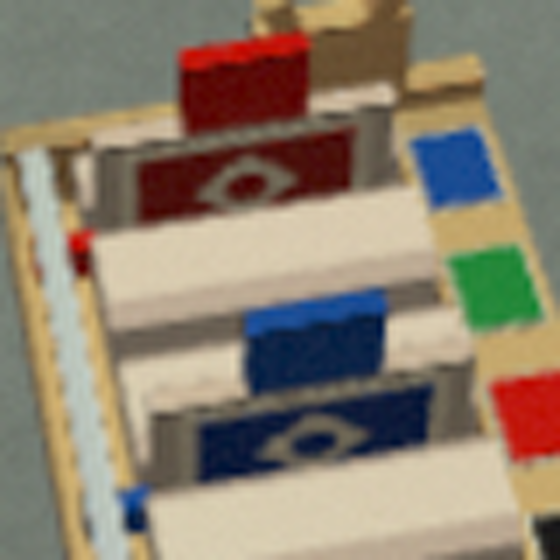

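```bash
cat >> h.py <<'E'
GX,GZ=-.006,.104
TH=.25
SLOT=dict(blue=.12,green=.06,red=0.,black=-.06,yellow=-.12)
def tcp_r(ox,oz,th,gx=GX,gz=GZ):  # rack xz of tcp for board origin
    c,s=np.cos(th),np.sin(th); return ox+c*gx-s*gz, oz+s*gx+c*gz
def go(ox,y,oz,th,speed=.15,psi=None,F=None,gx=GX,gz=GZ):
    F=RACK if F is None else F
    x,z=tcp_r(ox,oz,th,gx,gz)
    move_l(w([x,y,z],F),speed,quat(F[2] if psi is None else psi,th,True))
def tip(tx,tz,th,s=0):  # origin from toe tip bottom
    return tx+(.086+s)*np.cos(th), tz+(.086+s)*np.sin(th)
def F(): return state()['ft_force'].round(1)
def remove(y,ox=0.,fl=.02,up=.18,g=(GX,GZ)):
    T=(ox-.086,fl); k=dict(gx=g[0],gz=g[1])
    for th,dx in((.08,.002),(.17,.003),(TH,.004)):
        o=tip(T[0]+dx,T[1]+.0015,th); go(o[0],y,o[1],th,.12,**k); 
    print('tilt F',F())
    o=tip(T[0]+.004,T[1]+.0015,TH,.042); go(o[0],y,o[1],TH,.12,**k); print('slid F',F())
    go(o[0],y,up,TH,.25,**k); st('out')
def toechk(c,ox,y,oz,th):
    R=(Ro.from_euler('z',RACK[2])*Ro.from_euler('y',-th)).as_matrix(); o=w([ox,y,oz])
    out=[]
    for n in('top','side'):
        im=snap(n,'chk_'+n)
        b=np.array([[x,yy,z] for x in(-.086,-.06) for yy in(-.005,.005) for z in(0,.02)])
        q=np.array([proj(im,o+R@v) for v in b]).astype(np.float32); h=cv2.convexHull(q)
        M=cv2.moments(h); pc=np.array([M['m10'],M['m01']])/M['m00']
        reg=np.zeros(im['frame'].shape[:2],np.uint8); cv2.fillConvexPoly(reg,np.round(h).astype(np.int32),1); reg=cv2.dilate(reg,np.ones((7,7)))
        m=cmask(im['frame'],c)&(reg>0); ys,xs=np.nonzero(m)
        print('toe',n,'pred',pc.round(1),'seen',(np.round([xs.mean(),ys.mean()],1) if len(xs) else None),len(xs),'area',round(M['m00'],0))
def insert_in(y,tx=-.084,fl=.02,g=(GX,GZ),yo=0):
    k=dict(gx=g[0],gz=g[1]); s=.042
    for tz in(.062,.050,.038,None):
        if tz is None: tz=fl+.002+0
        o=tip(tx,fl+.002,TH,s); base=o[1]
        lift=max(0,tz-(fl+.002)); go(o[0],y+yo,base+lift,TH,.12,**k); f=F(); print('desc',round(lift,3),f)
        if np.linalg.norm(f)>25: print('STOP'); return False
    for ss in(.02,0):
        o=tip(tx,fl+.002,TH,ss); go(o[0],y+yo,o[1],TH,.12,**k); f=F(); print('slide',ss,f)
        if np.linalg.norm(f)>25: print('STOP'); return False
    for th in(.17,.08,0.0):
        o=tip(tx,fl+.0015,th); go(o[0],y+yo,o[1],th,.12,**k); f=F(); print('rot',th,f)
        if np.linalg.norm(f)>30: print('STOP'); return False
    return True
def seat(y,tx=-.084,fl=.02,g=(GX,GZ),yo=0,f0=8):
    o=tip(tx,fl,0); dz=.001
    while dz>-.006:
        go(o[0],y+yo,fl+dz,0,.05,gx=g[0],gz=g[1])
        if F()[2]>f0: break
        dz-=.001
    st('seat dz %.3f'%dz)
E
python3 - <<'E'
from h import *
move_l([.305,-.25,.2],.3)
go(0,.12,.10,0,.3); st('above')
go(0,.12,.02,0,.15); st('at')
close(); st('closed')
remove(.12,0.)
E
```

```text
above t12.4 ee [ 0.5213 -0.1429  0.2029] gap0.0877 F [-0.5  0.5  0.5]
at t13.1 ee [ 0.5224 -0.143   0.1251] gap0.0880 F [-0.1  0.5 -0.3]
closed t14.3 ee [ 0.5224 -0.1425  0.124 ] gap0.0094 F [ 0.7  1.  -0.8]
tilt F [ 0.4  0.2 -3.7]
slid F [-0.8 -0.2 -3.8]
out t16.2 ee [ 0.5382 -0.1434  0.2778] gap0.0100 F [-0.1  0.4 -4.3]
```

```bash
python3 - <<'E'
from h import *
o=tip(-.082,.0215,TH,.042)
toechk('red',o[0],.12,.18,TH)
a=cv2.imread('pics/chk_side.png')[160:340,200:400]; b=cv2.imread('pics/chk_top.png')[160:260,290:430]
cv2.imwrite('pics/b.png',cv2.resize(a,None,fx=3.3,fy=3.3,interpolation=cv2.INTER_CUBIC))
E
```

```text
toe top pred [321.  210.7] seen [321.1 213. ] 22 area 38.0
toe side pred [282.4 231.9] seen [281.6 232.1] 76 area 82.0
```

View pics/b.png

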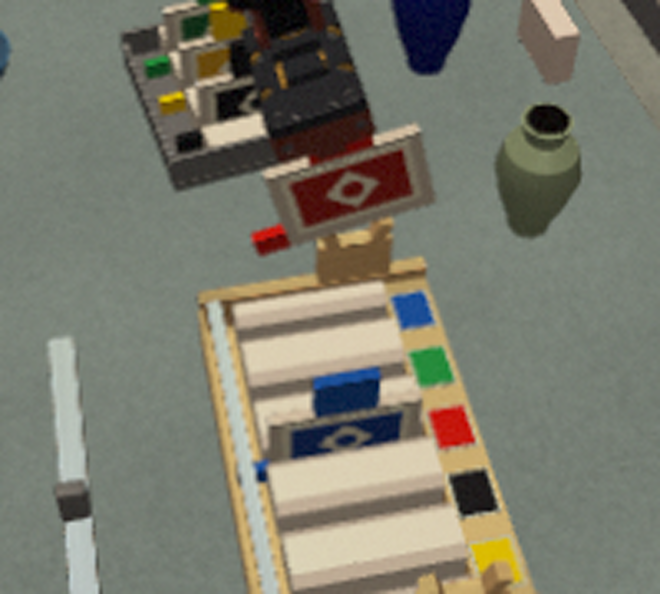

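The side view shows the red board hanging cleanly with its toe at about (281,232), where I predicted it. I'll park it in the yellow slot.

```bash
python3 - <<'E'
from h import *
o=tip(-.082,.022,TH,.042)
go(o[0],-.12,.18,TH,.3); st('hover')
go(o[0],-.12,.105,TH,.25)
if insert_in(-.12,tx=-.082): seat(-.12,tx=-.082)
snap('side','side3');snap('top','top3')
E
```

```text
hover t17.2 ee [ 0.5259 -0.382   0.2789] gap0.0101 F [ 0.1 -0.1 -3.3]
desc 0.04 [-0.4  0.7 -3.2]
desc 0.028 [-0.3  0.2 -3.5]
desc 0.016 [ 0.8  0.1 -4. ]
desc 0 [-0.2  0.3 -3.5]
slide 0.02 [ 0.3  0.4 -4.5]
slide 0 [ 0.5  0.6 -2.7]
rot 0.17 [ 0.6  1.1 -4.7]
rot 0.08 [ 0.  -0.  -2.6]
rot 0.0 [-0.1 -1.1 -2.9]
seat dz -0.002 t21.1 ee [ 0.5131 -0.3828  0.1247] gap0.0094 F [-6.8  2.5  8.7]
```

```bash
python3 - <<'E'
from h import *
a=cv2.imread('pics/side3.png')[200:370,240:400]
cv2.imwrite('pics/c.png',cv2.resize(a,None,fx=3.5,fy=3.5,interpolation=cv2.INTER_CUBIC))
E
```

```text
(no output)
```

View pics/c.png

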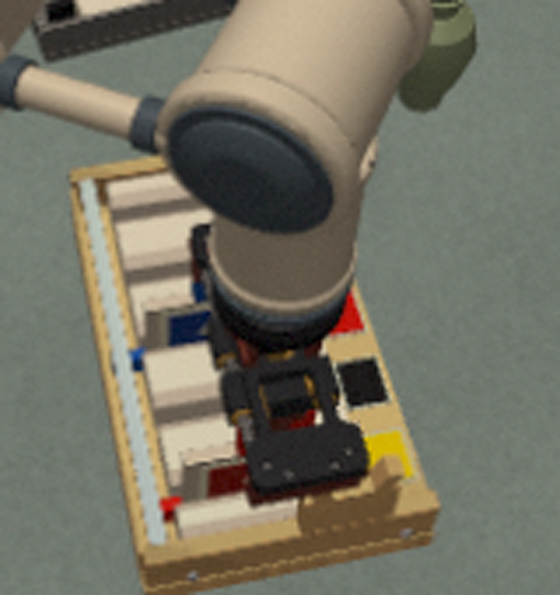

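```bash
python3 - <<'E'
from h import *
gripper_open(); go(.004,-.12,.10,0,.25); st('rel')
go(0,0,.10,0,.3); go(0,0,.02,0,.15); close(); st('closed')
remove(0.,0.)
o=tip(-.082,.0215,TH,.042); toechk('blue',o[0],0,.18,TH)
r=tabc(load('chk_side'),'red',w([0.004,-.12,.02]),RACK[2]); print('red parked',inrack([*r[0],0]),r[1:])
go(o[0],.12,.18,TH,.3); go(o[0],.12,.105,TH,.25)
if insert_in(.12,tx=-.082): seat(.12,tx=-.082)
E
```

```text
rel t22.9 ee [ 0.5136 -0.3827  0.2052] gap0.0879 F [-0.1  1.  -0.4]
closed t25.4 ee [ 0.5158 -0.2623  0.124 ] gap0.0097 F [0.1 0.1 0.2]
tilt F [ 0.3  0.5 -4. ]
slid F [ 1.5  0.5 -3.4]
out t27.3 ee [ 0.5316 -0.2633  0.2778] gap0.0098 F [-0.2  0.5 -4.7]
toe top pred [362.  213.2] seen None 0 area 43.0
toe side pred [291.8 269.7] seen [290.9 269.8] 69 area 94.0
red parked [ 0.00305712 -0.12036606  0.        ] (np.int32(279), 276.6273478483781, array([307, 314,  22,  17], dtype=int32))
desc 0.04 [-0.2  0.7 -3.1]
desc 0.028 [ 0.2  0.3 -3.6]
desc 0.016 [ 0.3 -0.2 -3.1]
desc 0 [ 0.2 -0.  -2.7]
slide 0.02 [-0.   0.1 -3. ]
slide 0 [ 0.4  0.2 -3.6]
rot 0.17 [-0.1  0.4 -3.9]
rot 0.08 [-0.9  0.6 -3.1]
rot 0.0 [-0.3 -0.1 -4. ]
seat dz -0.002 t31.8 ee [ 0.5263 -0.1429  0.1244] gap0.0101 F [-6.9  0.7  9.8]
```

```bash
python3 - <<'E'
from h import *
gripper_open(); go(.004,.12,.10,0,.25); st('rel')
snap('side','side4');snap('top','top4')
for n in('top','side'):
    a=cv2.imread(f'pics/{n}4.png')
    a=a[150:260,170:310] if n=='top' else a[130:260,220:380]
    cv2.imwrite(f'pics/d{n}.png',cv2.resize(a,None,fx=4.5,fy=4.5,interpolation=cv2.INTER_CUBIC))
E
```

```text
rel t33.5 ee [ 0.5268 -0.1429  0.205 ] gap0.0876 F [-0.1 -0.2 -0.3]
```

View pics/dtop.png

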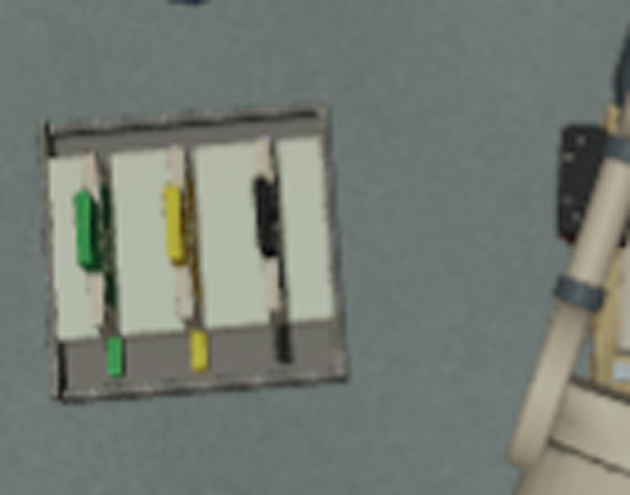

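View pics/dside.png

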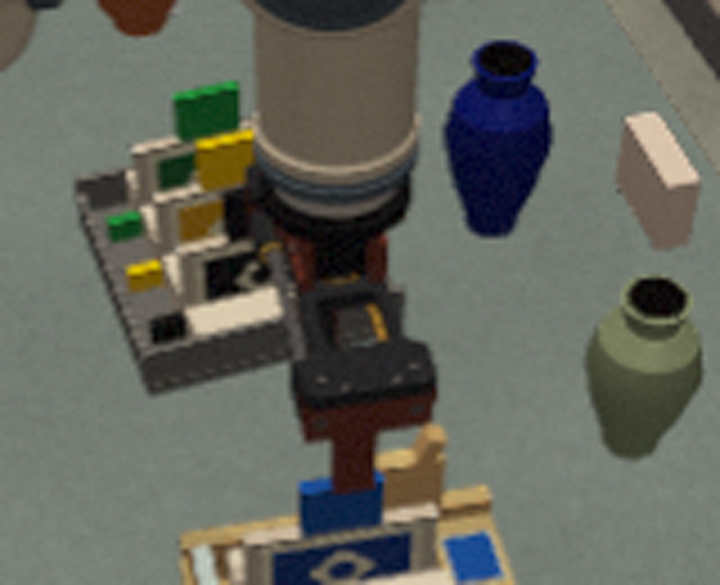

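```bash
cat >> h.py <<'E'
def blobfit(im,c,guess,psi,xr,zr,pad=4):
    box=np.array([[x,y,z] for x in xr for y in(-.005,.005) for z in zr]); ctr=box.mean(0)
    R=Ro.from_euler('z',psi).as_matrix()
    def cen(o):
        h=cv2.convexHull(np.array([proj(im,o+R@b) for b in box]).astype(np.float32)); m=cv2.moments(h); return np.array([m['m10'],m['m01']])/m['m00'],h,m['m00']
    _,h,A=cen(np.array(guess))
    reg=np.zeros(im['frame'].shape[:2],np.uint8); cv2.fillConvexPoly(reg,np.round(h).astype(np.int32),1); reg=cv2.dilate(reg,np.ones((2*pad+1,)*2))
    m=(cmask(im['frame'],c)&(reg>0)).astype(np.uint8)
    n,l,s,ce=cv2.connectedComponentsWithStats(m,connectivity=4)
    if n<2: return None
    k=1+np.argmax(s[1:,4])
    r=least_squares(lambda p:cen(np.array([p[0],p[1],guess[2]]))[0]-ce[k],guess[:2])
    o=np.array([*r.x,guess[2]]); return o+R@ctr,o,s[k,4],round(A)
BIAS={'top':np.array([.0013,.001]),'side':np.array([-.0013,-.001])}
def trayboards(tags,tr,cols=('green','yellow','black')):
    Y=dict(green=.06,yellow=0,black=-.06)
    for c in cols:
        for tag in tags:
            im=load(tag); g=w([0,Y[c],.012],tr); n=tag.rstrip('0123456789')
            for nm,xr,zr in(('tab',(-.025,.025),(.085,.125)),('toe',(-.086,-.06),(0,.02))):
                r=blobfit(im,c,g,tr[2],xr,zr)
                if r: print(c,tag,nm,'origin',(r[1][:2]+BIAS[n]).round(4),'in tray',inrack([*(r[1][:2]+BIAS[n]),0],tr)[:2].round(4),r[2],r[3])
E
python3 - <<'E'
from h import *
im=load('top4')
# tray corners, rim z .046
for u,v in((45,122),(325,102),(347,378),(62,400)): print(px(im,170+u/4.5-.4,150+v/4.5-.4,z=.04)[:2].round(4))
c=np.mean([px(im,170+u/4.5-.4,150+v/4.5-.4,z=.04)[:2] for u,v in((45,122),(325,102),(347,378),(62,400))],0)
trayboards(['top4','side0'],np.array([*c,.07]))
print(c)
E
```

```text
[0.6288 0.3015]
[0.6442 0.0998]
[0.4451 0.0809]
[0.428  0.2815]
green top4 tab origin [0.535  0.2553] in tray [0.003  0.0643] 66 96
green top4 toe origin [0.5355 0.2543] in tray [0.0034 0.0633] 26 35
green side0 tab origin [0.5334 0.2525] in tray [0.0012 0.0617] 144 168
green side0 toe origin [0.5345 0.2506] in tray [0.0021 0.0596] 33 47
yellow top4 tab origin [0.5378 0.1916] in tray [0.0013 0.0006] 105 87
yellow top4 toe origin [0.5429 0.1944] in tray [0.0066 0.003 ] 33 33
yellow side0 tab origin [0.5379 0.1905] in tray [ 0.0013 -0.0005] 192 175
yellow side0 toe origin [0.5393 0.1931] in tray [0.0029 0.002 ] 53 49
black top4 tab origin [0.546  0.1327] in tray [ 0.0054 -0.0588] 74 79
black top4 toe origin [0.5464 0.1343] in tray [ 0.0059 -0.0572] 23 32
black side0 tab origin [0.5404 0.133 ] in tray [-0.0001 -0.058 ] 172 184
black side0 toe origin [0.5435 0.1004] in tray [ 0.0006 -0.0908] 62 52
[0.53652064 0.19093113]
```

```bash
cat >> h.py <<'E'
def pick(xy,psi,dy):
    Fb=np.array([xy[0],xy[1],psi])
    go(0,dy,.11,0,.35,F=Fb); st('hov')
    go(0,dy,.045,0,.2,F=Fb); print(F()); go(0,dy,.012,0,.1,F=Fb); st('at'); close(); st('closed')
    go(0,dy,.03,0,.15,F=Fb); go(0,dy,.18,0,.3,F=Fb); st('up')
def hover(c):
    o=tip(-.082,.022,TH,.042); go(o[0],SLOT[c],.185,TH,.3); st('hover '+c); toechk(c,o[0],SLOT[c],.185,TH)
E
python3 - <<'E'
from h import *
pick((.5343,.2530),.075,.005)
snap('side','side5')
hover('green')
E
python3 - <<'E'
import cv2
a=cv2.imread('pics/chk_side.png')[150:340,200:400]
cv2.imwrite('pics/e.png',cv2.resize(a,None,fx=3,fy=3,interpolation=cv2.INTER_CUBIC))
E
```

```text
hov t34.9 ee [0.528  0.2563 0.2138] gap0.0876 F [-1.  -0.1  0.2]
[ 0.8 -0.1  1.1]
at t35.9 ee [0.5279 0.2575 0.1162] gap0.0878 F [0.  0.2 0. ]
closed t37.1 ee [0.528  0.2571 0.1159] gap0.0098 F [-0.5 -2.1 -0.6]
up t38.0 ee [0.5278 0.2578 0.2819] gap0.0100 F [-1.   0.7 -4. ]
hover green t39.7 ee [ 0.5356 -0.2024  0.2844] gap0.0098 F [ 0.2 -0.2 -3.1]
toe top pred [341.8 211.7] seen [342.1 213.9] 15 area 41.0
toe side pred [286.9 248.8] seen [287.3 248.3] 77 area 89.0
```

View pics/e.png

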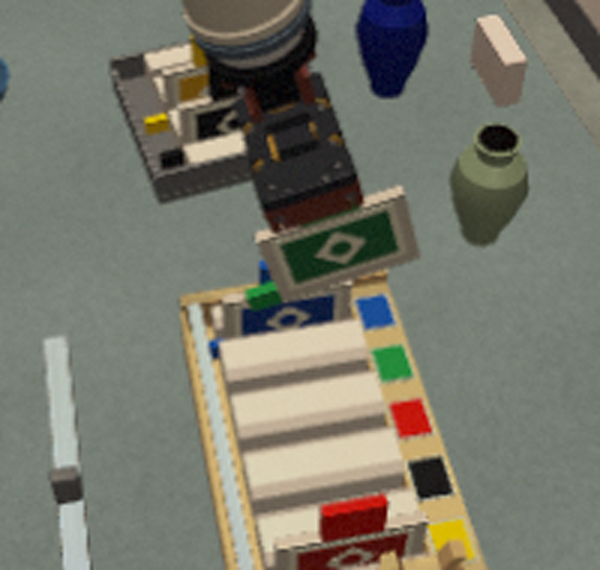

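Green hangs cleanly, toe at about (287,248), 3-4 mm further back in the grip than the others. I'll aim 2 mm further forward.

```bash
python3 - <<'E'
from h import *
t=-.084;y=SLOT['green']
o=tip(t,.022,TH,.042); go(o[0],y,.105,TH,.25)
if insert_in(y,tx=t):
    seat(y,tx=t)
    go(t+.086,y-.0018,.0195,0,.05); st('shift')
    gripper_open(); st('open'); go(t+.086,y-.0018,.10,0,.25)
    snap('side','side6'); snap('top','top6')
    a=cv2.imread('pics/side6.png')[200:370,240:400]
    cv2.imwrite('pics/f.png',cv2.resize(a,None,fx=3.5,fy=3.5,interpolation=cv2.INTER_CUBIC))
E
```

```text
desc 0.04 [-0.6 -0.8 -3.2]
desc 0.028 [-0.2 -0.  -3.6]
desc 0.016 [ 0.8 -0.8 -4. ]
desc 0 [ 0.4 -0.2 -3.9]
slide 0.02 [ 0.3 -0.1 -3.2]
slide 0 [-0.1 -0.2 -4. ]
rot 0.17 [ 0.7  0.6 -3.1]
rot 0.08 [ 1.  -1.4 -3.5]
rot 0.0 [-0.8 -1.  -3.1]
seat dz -0.002 t43.7 ee [ 0.521  -0.2027  0.1241] gap0.0101 F [-6.4  2.1  9.8]
shift t44.0 ee [ 0.5212 -0.2043  0.124 ] gap0.0096 F [-2.7  1.6  3.8]
open t45.2 ee [ 0.521  -0.2044  0.1235] gap0.0874 F [-0.5 -0.5  0.4]
```

View pics/f.png

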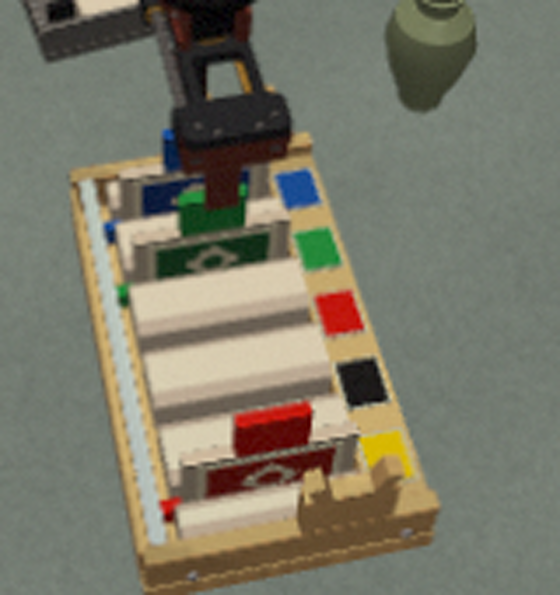

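```bash
python3 - <<'E'
from h import *
go(.002,-.12,.10,0,.35); go(.002,-.12,.02,0,.15); close(); st('closed')
remove(-.12,.002)
hover('red')
t=-.083;y=0.
o=tip(t,.022,TH,.042); go(o[0],y,.105,TH,.25)
if insert_in(y,tx=t):
    seat(y,tx=t)
    go(t+.086,y-.0018,.0195,0,.05); st('shift')
E
```

```text
closed t48.3 ee [ 0.5112 -0.3823  0.124 ] gap0.0100 F [-0.3  0.4  0.2]
tilt F [-0.4 -0.2 -3.3]
slid F [ 0.3  0.2 -3.1]
out t50.2 ee [ 0.5271 -0.3832  0.2777] gap0.0095 F [ 0.6 -0.  -4.8]
hover red t50.8 ee [ 0.5318 -0.2621  0.2818] gap0.0099 F [-0.6 -0.5 -4.1]
toe top pred [362.3 212.9] seen None 0 area 43.0
toe side pred [291.8 268.5] seen [290.9 268.6] 95 area 95.0
desc 0.04 [-0.5  0.4 -3. ]
desc 0.028 [-0.1 -0.6 -3. ]
desc 0.016 [ 0.5  0.1 -2.8]
desc 0 [ 0.  -0.1 -3.4]
slide 0.02 [ 0.2  0.1 -2.8]
slide 0 [ 0.5  1.1 -3.1]
rot 0.17 [ 0.2  0.2 -4.5]
rot 0.08 [-1.  -0.2 -3.2]
rot 0.0 [ 0.1 -0.3 -3.2]
seat dz -0.002 t54.8 ee [ 0.5187 -0.2628  0.1246] gap0.0099 F [-6.4  1.   9.2]
shift t55.0 ee [ 0.5189 -0.2643  0.1246] gap0.0099 F [-4.1  3.9  6.1]
```

Seated. I'll release and look at the tray again for black and yellow.

```bash
python3 - <<'E'
from h import *
gripper_open(); go(.003,-.0018,.10,0,.25); st('open')
snap('side','side7');snap('top','top7')
trayboards(['top7','side7'],np.array([.5388,.1926,.075]),('yellow','black'))
a=cv2.imread('pics/top7.png')[150:260,170:310]; b=cv2.imread('pics/side7.png')[130:260,220:360]
cv2.imwrite('pics/g.png',np.hstack([cv2.resize(a,(560,440),interpolation=cv2.INTER_CUBIC)]))
cv2.imwrite('pics/g2.png',cv2.resize(b,None,fx=4,fy=4,interpolation=cv2.INTER_CUBIC))
E
```

```text
open t56.8 ee [ 0.5191 -0.2645  0.205 ] gap0.0879 F [-0.2  1.1 -0.2]
yellow top7 tab origin [0.5353 0.2072] in tray [-0.0024  0.0149] 86 87
yellow top7 toe origin [0.539 0.205] in tray [0.0011 0.0124] 21 33
yellow side7 tab origin [0.5375 0.1648] in tray [-0.0034 -0.0276] 55 175
yellow side7 toe origin [0.539  0.2135] in tray [0.0018 0.0208] 54 49
black top7 tab origin [0.5424 0.1496] in tray [ 0.0003 -0.0431] 69 79
black top7 toe origin [0.547  0.1503] in tray [ 0.005  -0.0428] 16 32
black side7 tab origin [0.535  0.1053] in tray [-0.0103 -0.0868] 148 183
black side7 toe origin [0.5441 0.1145] in tray [-0.0006 -0.0782] 106 52
```

View pics/g.png

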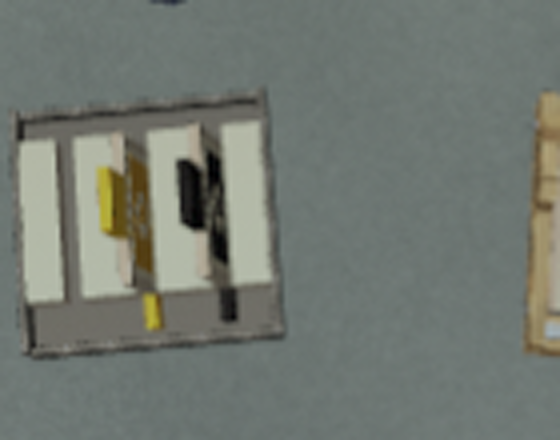

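View pics/g2.png

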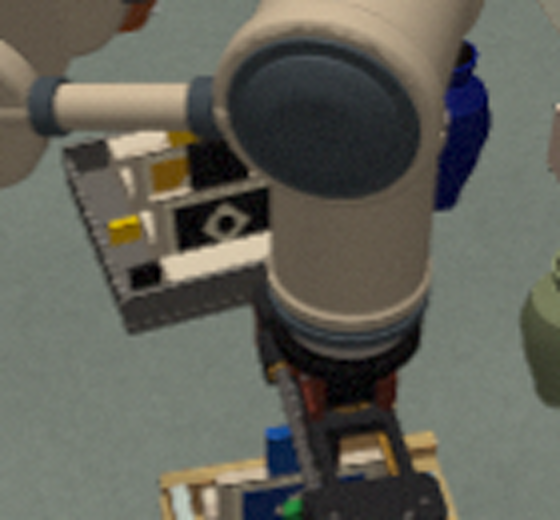

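The tray has been knocked about 2 cm to +y, and yellow and black now lean to the left. I'll clear the view and measure again.

```bash
python3 - <<'E'
from h import *
move_l([.36,-.2,.25],.4,quat(0,0,True))
snap('side','side8');snap('top','top8'); st()
a=cv2.imread('pics/top8.png')[165:245,165:255]; b=cv2.imread('pics/side8.png')[135:225,225:325]
cv2.imwrite('pics/i.png',cv2.resize(a,None,fx=7,fy=7,interpolation=cv2.INTER_CUBIC))
cv2.imwrite('pics/i2.png',cv2.resize(b,None,fx=6.5,fy=6.5,interpolation=cv2.INTER_CUBIC))
E
```

```text
t57.5 ee [ 0.3603 -0.2001  0.2484] gap0.0878 F [ 0.3 -0.8 -1. ]
```

View pics/i.png

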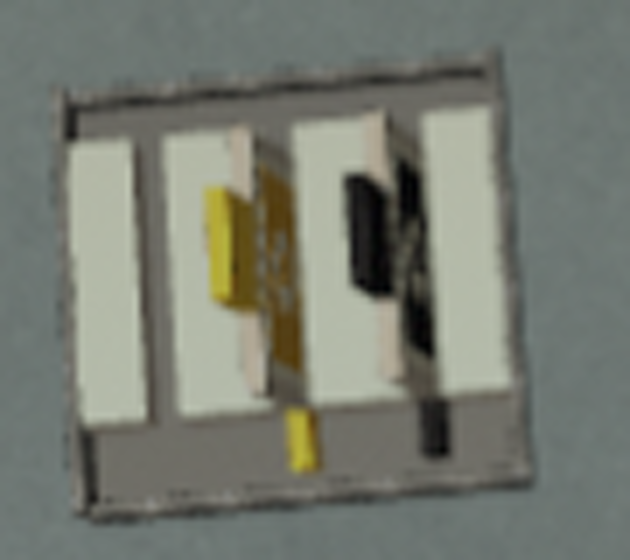

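View pics/i2.png

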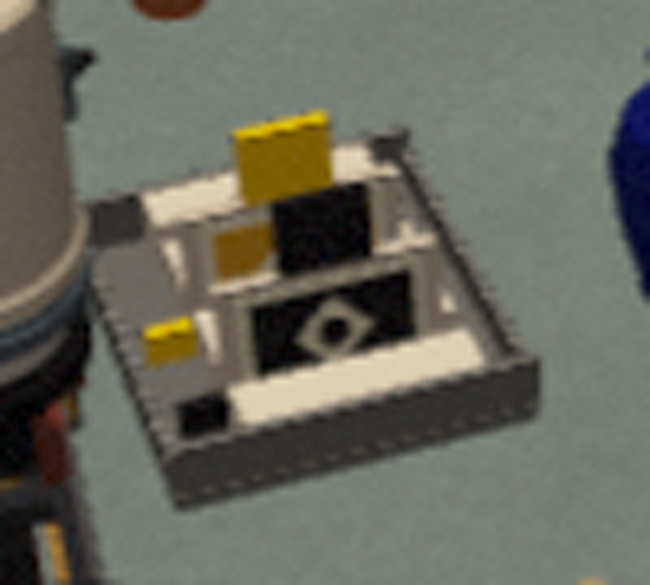

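```bash
python3 - <<'E'
from h import *
im=load('top8'); B=np.array([.0013,.001,0])
q=lambda u,v,z:(px(im,165+u/7-.43,165+v/7-.43,z=z)+B).round(4)
print('yel tab',q(218,245,.137),'toe top',q(301,440,.033)); print('blk tab',q(357,235,.137),'toe top',q(434,428,.033))
for u,v in((62,92),(495,55),(530,485),(82,515)): print(q(u,v,.04))
c=np.mean([q(u,v,.04) for u,v in((62,92),(495,55),(530,485),(82,515))],0); print(c)
# empty slot centre line
print('slot green floor-ish top edges',q(150,140,.045),q(148,140,.045),q(163,420,.045),q(157,280,.045))
im=load('side8'); B=-B
q=lambda u,v,z:(px(im,225+u/6.5-.43,135+v/6.5-.43,z=z)+B).round(4)
print('side yel tab top',q(283,123,.136),'toe top',q(169,327,.033),'tab corner ends',q(236,130,.136),q(328,115,.136))
E
```

```text
yel tab [0.5361 0.2312 0.137 ] toe top [0.4661 0.2074 0.033 ]
blk tab [0.5407 0.1715 0.137 ] toe top [0.4721 0.1468 0.033 ]
[0.6267 0.3226 0.04  ]
[0.6449 0.1219 0.04  ]
[0.4455 0.1022 0.04  ]
[0.4302 0.3052 0.04  ]
[0.536825 0.212975 0.04    ]
slot green floor-ish top edges [0.6029 0.2796 0.045 ] [0.6029 0.2805 0.045 ] [0.4732 0.2688 0.045 ] [0.5376 0.2739 0.045 ]
side yel tab top [0.5385 0.2316 0.136 ] toe top [0.4667 0.2071 0.033 ] tab corner ends [0.5141 0.2322 0.136 ] [0.5623 0.232  0.136 ]
```

```bash
python3 - <<'E'
from h import *
Fb=np.array([.543,.153,.075]); 
move_l([.45,0,.28],.4)
pick((.543,.153),.075,.004)
snap('side','side9'); hover('black')
a=cv2.imread('pics/chk_side.png')[130:340,200:400]
cv2.imwrite('pics/j.png',cv2.resize(a,None,fx=2.85,fy=2.85,interpolation=cv2.INTER_CUBIC))
E
```

```text
hov t58.9 ee [0.5367 0.1547 0.2142] gap0.0876 F [-0.3 -0.6  1.1]
[ 0.2 -0.2  0.2]
at t59.9 ee [0.5367 0.1566 0.1162] gap0.0878 F [ 0.6 -0.7  0.4]
closed t61.1 ee [0.5367 0.1564 0.1159] gap0.0098 F [ 1.1  0.3 -1.2]
up t62.0 ee [0.5366 0.1566 0.2819] gap0.0097 F [ 0.2  0.7 -2.9]
hover black t63.8 ee [ 0.5293 -0.3221  0.2845] gap0.0096 F [-0.7 -1.  -1.8]
toe top pred [382.8 214.1] seen [382.1 210.9] 7 area 45.0
toe side pred [297.2 290. ] seen [298.6 289.3] 91 area 101.0
```

View pics/j.png

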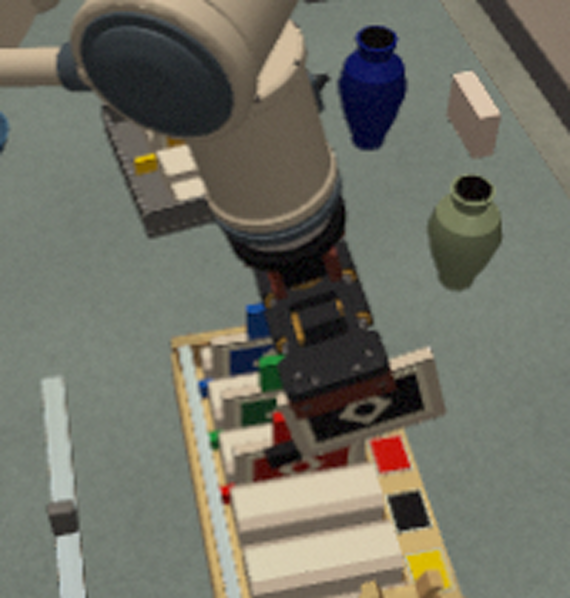

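```bash
cat >> h.py <<'E'
def file(c,t,sh=-.0018):
    y=SLOT[c]
    o=tip(t,.022,TH,.042); go(o[0],y,.105,TH,.25)
    if insert_in(y,tx=t):
        seat(y,tx=t)
        if sh: go(t+.086,y+sh,.0195,0,.05); st('shift')
        return True
E
python3 - <<'E'
from h import *
file('black',-.085)
E
```

```text
desc 0.04 [ 0.1 -0.2 -2.9]
desc 0.028 [ 0.  -1.4 -3.6]
desc 0.016 [ 0.4  0.9 -3.1]
desc 0 [ 0.4 -0.1 -1.8]
slide 0.02 [ 0.3  0.5 -3. ]
slide 0 [-0.6 -0.2 -2. ]
rot 0.17 [ 0.   0.1 -3. ]
rot 0.08 [ 0.2  0.6 -3.2]
rot 0.0 [-0.5  0.3 -2.3]
seat dz -0.003 t68.0 ee [ 0.5137 -0.3226  0.1238] gap0.0100 F [-4.9  1.5  9.8]
shift t68.3 ee [ 0.5137 -0.324   0.1238] gap0.0098 F [-1.1  2.1  4.1]
```

```bash
python3 - <<'E'
from h import *
gripper_open(); go(.001,-.0618,.10,0,.25); st('open')
move_l([.36,-.2,.25],.4,quat(0,0,True))
snap('side','side10');snap('top','top10')
a=cv2.imread('pics/top10.png')[165:245,165:255]; b=cv2.imread('pics/side10.png')[225:365,245:365]
cv2.imwrite('pics/k.png',cv2.resize(a,None,fx=6,fy=6,interpolation=cv2.INTER_CUBIC))
cv2.imwrite('pics/k2.png',cv2.resize(b,None,fx=4.2,fy=4.2,interpolation=cv2.INTER_CUBIC))
E
```

```text
open t70.0 ee [ 0.5138 -0.3244  0.2051] gap0.0877 F [ 0.1 -0.4 -0.6]
```

View pics/k.png

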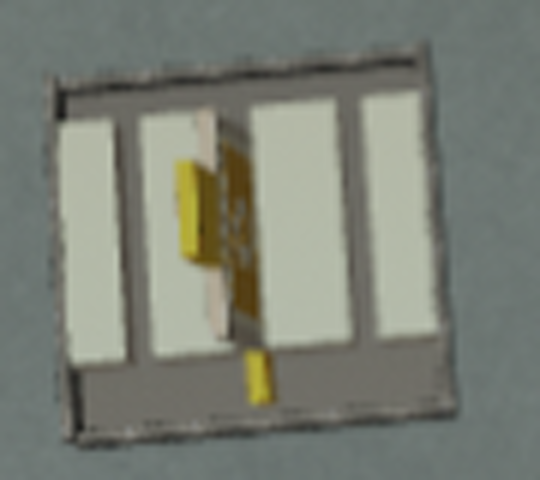

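View pics/k2.png

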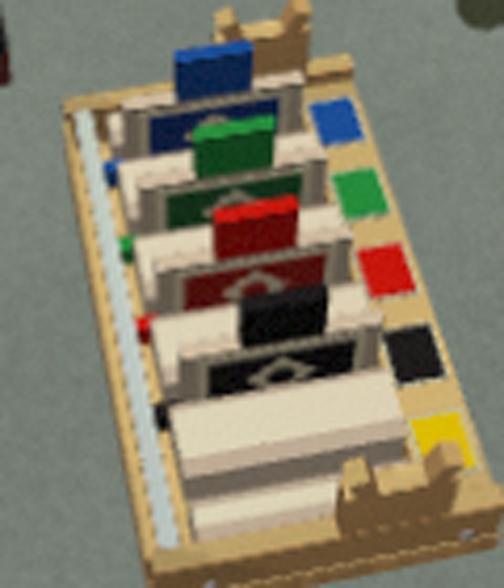

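Four boards stand home. The tray hasn't moved since my last measurement: the yellow tab is still at about (196,200).

```bash
python3 - <<'E'
from h import *
move_l([.45,0,.28],.4)
pick((.538,.213),.075,.006)
hover('yellow')
a=cv2.imread('pics/chk_side.png')[170:380,200:400]
cv2.imwrite('pics/l.png',cv2.resize(a,None,fx=2.85,fy=2.85,interpolation=cv2.INTER_CUBIC))
E
```

```text
hov t72.3 ee [0.5318 0.2166 0.2145] gap0.0879 F [0.8 0.1 0.4]
[ 0.3 -0.6  0.1]
at t73.3 ee [0.5315 0.2186 0.1161] gap0.0878 F [ 0.3 -0.3  0.1]
closed t74.5 ee [0.5316 0.2177 0.1159] gap0.0101 F [-0.7 -3.9  1.2]
up t75.4 ee [0.5314 0.2191 0.2819] gap0.0098 F [-0.   1.5 -3.8]
hover yellow t77.5 ee [ 0.5261 -0.382   0.2847] gap0.0098 F [ 0.4  0.3 -2.8]
toe top pred [403.  215.3] seen [403.5 214.5] 31 area 47.0
toe side pred [303.1 313.6] seen [303.9 312.7] 116 area 108.0
```

View pics/l.png

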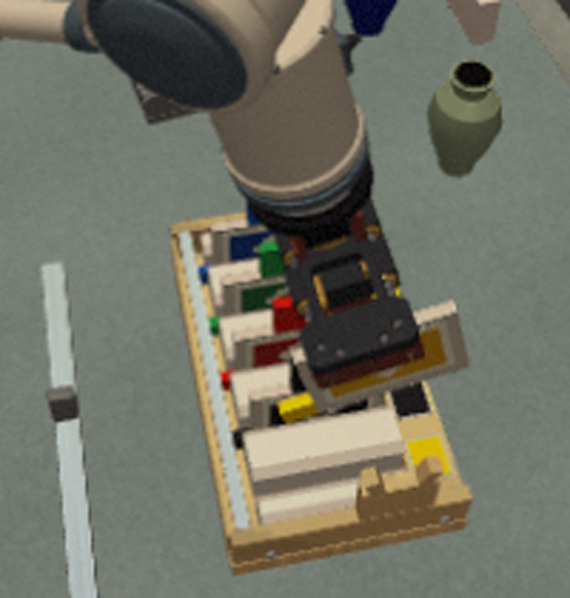

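Yellow is in place, toe within a pixel of the prediction. I'll file it.

```bash
python3 - <<'E'
from h import *
if file('yellow',-.085):
    gripper_open(); go(.001,-.1218,.10,0,.25); st('open')
    move_l([.36,-.05,.25],.4,quat(0,0,True))
    snap('side','side11');snap('top','top11')
    b=cv2.imread('pics/side11.png')[225:365,205:365];a=cv2.imread('pics/top11.png')[165:305,290:430]
    cv2.imwrite('pics/m.png',cv2.resize(b,None,fx=4.2,fy=4.2,interpolation=cv2.INTER_CUBIC))
    cv2.imwrite('pics/m2.png',cv2.resize(a,None,fx=4.2,fy=4.2,interpolation=cv2.INTER_CUBIC))
E
```

```text
desc 0.04 [ 0.   0.4 -3.6]
desc 0.028 [ 0.1  0.4 -3.3]
desc 0.016 [ 0.2 -0.3 -4.3]
desc 0 [ 1.1  0.5 -2.4]
slide 0.02 [-0.2  0.2 -3. ]
slide 0 [ 0.1  0.4 -4.3]
rot 0.17 [ 1.2 -0.3 -3.5]
rot 0.08 [ 0.3 -0.6 -2.9]
rot 0.0 [-0.9  0.2 -3.9]
seat dz -0.003 t81.8 ee [ 0.5101 -0.3825  0.124 ] gap0.0099 F [-6.9  4.1 10.9]
shift t82.0 ee [ 0.5105 -0.384   0.124 ] gap0.0098 F [-2.4  2.5  4.1]
open t83.8 ee [ 0.5105 -0.3843  0.2052] gap0.0882 F [-0.3  0.2 -0.1]
```

View pics/m.png

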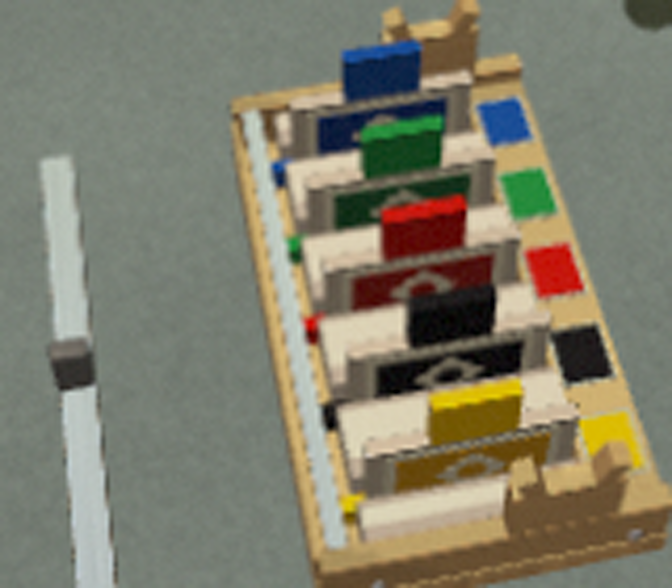

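View pics/m2.png

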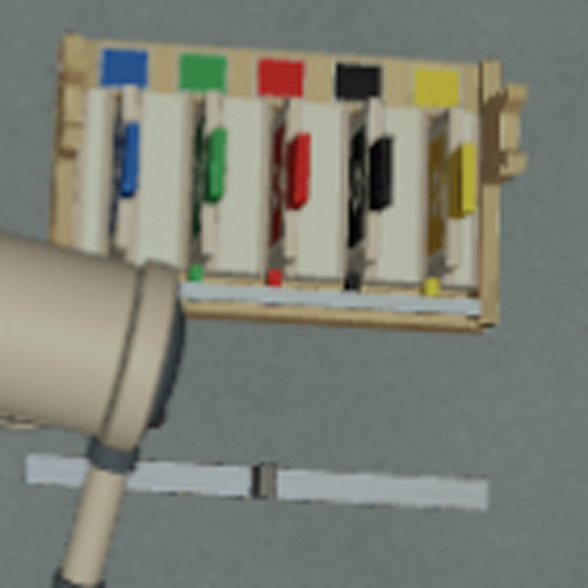

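```bash
python3 - <<'E'
from h import *
for c in SLOT:
    for n in('side','top'):
        im=load(n+'11'); r=tabc(im,c,w([.003,SLOT[c],.02]),RACK[2]); print(c,n,(inrack([*(r[0]+BIAS[n]),0])[:2]-[0,SLOT[c]]).round(4),r[1:3])
q=quat(RACK[2],0,True)
move_l([.305,-.25,.15],.4,q); 
move_l([.305,-.25,.030],.2); close(); st('closed')
p=w([.045,0,.138])
move_l([.305,-.25,p[2]+.075],.25); st('up')
move_l(p+[0,0,.075],.3); st('over')
snap('side','side12');snap('top','top12')
b=cv2.imread('pics/side12.png')[165:365,225:405]
cv2.imwrite('pics/n.png',cv2.resize(b,None,fx=3,fy=3,interpolation=cv2.INTER_CUBIC))
E
```

```text
blue side [ 0.0019 -0.0011] (np.int32(207), 233.176056322176)
blue top [0.0026 0.0007] (np.int32(60), 81.35874103032984)
green side [ 0.0026 -0.0017] (np.int32(230), 244.36271509388462)
green top [ 0.0014 -0.002 ] (np.int32(61), 90.09840859496035)
red side [ 0.0015 -0.0022] (np.int32(263), 255.55553941102698)
red top [-0.0003  0.0023] (np.int32(129), 98.58057381724939)
black side [ 0.0018 -0.0011] (np.int32(250), 266.4628138002008)
black top [0.0005 0.0067] (np.int32(156), 106.75482541555539)
yellow side [ 0.002  -0.0027] (np.int32(288), 276.6578696090728)
yellow top [0.0008 0.0067] (np.int32(179), 114.57006059447303)
closed t87.5 ee [ 0.305 -0.25   0.03 ] gap0.0138 F [0.6 0.  0.1]
up t88.4 ee [ 0.3046 -0.2496  0.2112] gap0.0140 F [-0.6 -0.1 -2.5]
over t89.5 ee [ 0.5659 -0.265   0.212 ] gap0.0137 F [ 0.1 -0.  -2.4]
```

View pics/n.png

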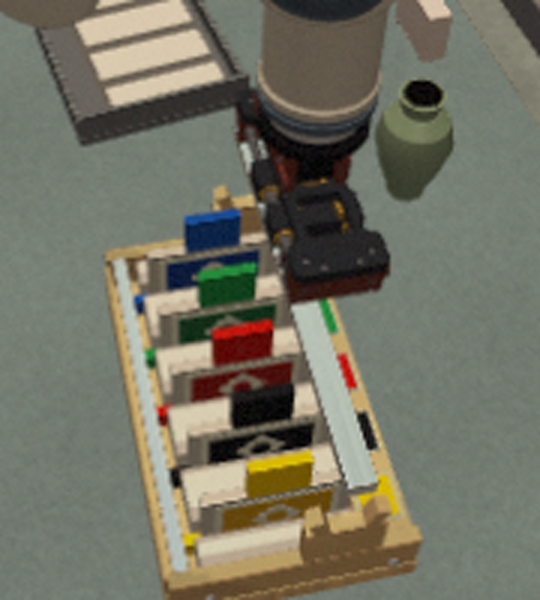

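```bash
python3 - <<'E'
from h import *
p=w([.045,0,.138])
for dz in(.03,.015,.006,.003,.001,0,-.001,-.002):
    move_l(p+[0,0,dz],.1 if dz>.005 else .05); f=F(); print(dz,f)
    if f[2]>4 : break
    if np.linalg.norm(f)>20: print('STOP');break
st()
snap('side','side13')
b=cv2.imread('pics/side13.png')[165:365,225:405]
cv2.imwrite('pics/o.png',cv2.resize(b,None,fx=3,fy=3,interpolation=cv2.INTER_CUBIC))
E
```

```text
0.03 [ 0.6 -0.7 -2.3]
0.015 [-0.5  0.3 -2.5]
0.006 [ 0.1  0.  -2.3]
0.003 [ 1.   0.4 -3.8]
0.001 [ 0.3 -0.4 -2.5]
0 [-0.9  0.3 -2.5]
-0.001 [-2.4  1.   3.5]
-0.002 [-4.1  2.5  8.3]
 t92.0 ee [ 0.5668 -0.2652  0.138 ] gap0.0139 F [-4.1  2.5  8.3]
```

View pics/o.png

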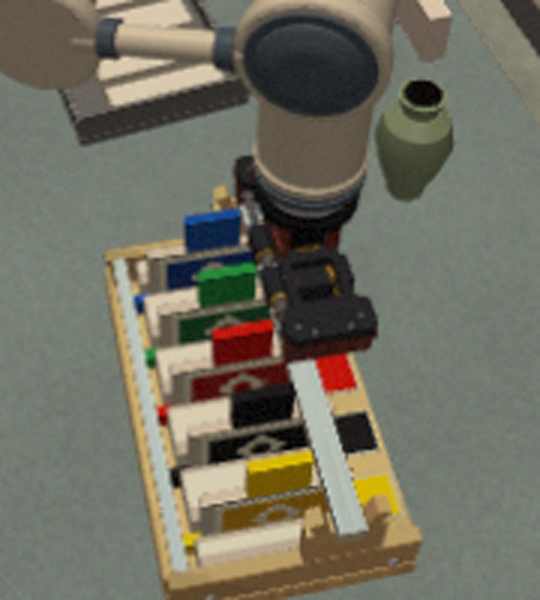

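The bar touched down at the height I took it from, ee (0.5668, -0.2652, 0.138). I'll release it, retreat and check.

```bash
python3 - <<'E'
from h import *
p=w([.045,0,.138])
gripper_open(); move_l(p+[0,0,.1],.25); st('rel'); move_l([.36,-.02,.27],.4)
snap('side','side14');snap('top','top14'); st()
b=cv2.imread('pics/side14.png')[165:365,225:405]; a=cv2.imread('pics/top14.png')
cv2.imwrite('pics/q.png',cv2.resize(b,None,fx=3,fy=3,interpolation=cv2.INTER_CUBIC))
E
```

```text
rel t93.8 ee [ 0.5669 -0.2652  0.2382] gap0.0879 F [ 0.6  0.3 -0.3]
 t94.8 ee [ 0.3606 -0.0209  0.2686] gap0.0880 F [-0.7 -0.1 -0.6]
```

View pics/q.png

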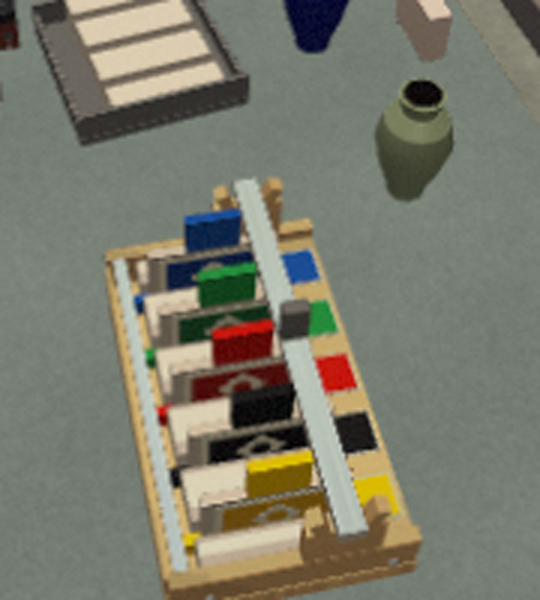

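View pics/top14.png

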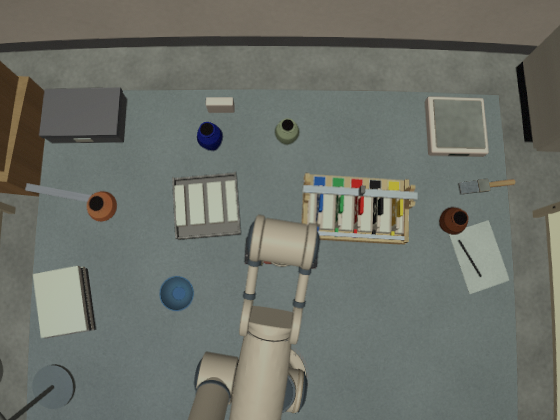

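All five boards stand under their own labels. The bar lies in both notches, from (75,...) to end horns as at the start, and the pottery is at its original pixels. Handing in.

```bash
python3 -c "
from h import *
job_done(); st()"
```

```text
the job is handed in; nothing more can be done
the job is handed in; nothing more can be done
```

The job is done and handed in at about 95 s of the 210 s allowed. `job_done()` gives no verdict, so what follows rests on my own checks.

**What I did:**
- I set the retaining bar aside on the table.
- I parked red in the yellow slot, put blue into the blue slot and green into the green slot, then moved red to its own slot.
- I filed black and yellow from the tray and laid the bar back in its notches.
- While I worked, the tray was knocked about 2 cm to the left, which left black and yellow leaning. I measured it again before picking them.

**Last checks:**
- **Boards:** all five stand upright in the slot of their own colour, toes under the rail. Each bottomed out with 9–11 N when pressed down, within 3 mm of the expected height.
- **Position:** the side camera put all five at about +2 mm along the slot, inside the play. It put red and yellow 2.2 and 2.7 mm off centre, slightly past the 2 mm of side play.
- **Bar:** it rests in both notches at the height it was taken from.
- **Pottery and grip:** the pottery looks unmoved in the top view, and I noticed no slip of the grip.

**Disagreements:**
- The two cameras differed by about 3 mm, so I used the average.
- The top-view tab readings for black and yellow (about 7 mm sideways) disagreed with the side view. I put that down to their tile faces being counted as tab, and relied on the side view and the contact forces.

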